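# Fasten the cabinet's top with its quarter-turn T-fastener

## Robot

A 6-joint arm with a two-finger parallel gripper is mounted at the origin on the work surface. World frame = base frame: x ahead of the robot, y to its left, z up, the work surface at z = 0. Lengths are in mm, angles in rad, forces in N, time in s.
With the tool pointing down it reaches from about 275 to 750 mm from the base axis. Payload 10.2 kg.
Tool frame: the origin (TCP) lies midway between the tips of the shut fingers; the grasp point (between the pads) lies ctrl.tcp_to_grasp behind it (ctrl.tcp_to_grasp is the distance from the TCP to the grasp point, in mm); z points along the fingers, x is the direction in which the jaws open and shut, and the axes are right-handed (so a half turn about z gives the same grasp; the last joint's range is limited). The gripper opens to 85 mm and grips with 20 to 120 N. Pads are 22 mm wide; open, the fingers measure 114 mm over their backs; the gripper's body (76 mm by 85 mm) begins 54 mm behind the grasp point. The pads swing forward as they close: fully open they stand 13 mm farther back than shut.
Start: joints at [-1.568, 0.313, 1.498, -0, 1.331, -0.223], TCP at [117.526, -511.682, 231.294] pointing down, gripper open.
Joint ranges: [-2.94, 2.94], [-0.97, 2.17], [0.19, 2.56], [-1.23, 4.37], [0.02, 3.11], [-2.88, 2.88]. Speed limits (rad/s): [2.39, 2.39, 3.01, 3.14, 3.14, 3.14].

## Interface

Orientations are given as a unit quaternion [w, x, y, z].
In Python, from rig import ctrl gives the robot as it stands.
- The arm moves only by the tool send_rows, never from a script. Its argument "series" is a list that holds one entry, the list of rows, each a list of 5 numbers: the shift along the tool's x, y, z in m, then the turn about the tool's z in rad, then the closure, from 0 (fully open) to 1 (shut). A call has 1 to 10 rows; each row shifts and turns the commanded pose from where the row before left it, along the tool's axes as they then stand; what a row does not reach is not made up. A row lasts 1/10 s, in which the tool goes at most 50 mm and 8.59 degrees, less where a joint would pass 70% of its speed; a pose out of reach is approached as far as the arm can. A call with a gripper value outside its range is refused whole. The fingers move at their own pace and stop on an object; "force" is the grip in N (left out, the last holds). Time passes only in rows, so rows that do not move let the fingers close. It gives the time, the measured TCP pose, the force and the opening at its end, in the units of the state.
- ctrl.sense(): the state, without advancing time (a new reading comes with each control period).
- ctrl.capture(name): name is "scene" or "side" or "wrist"; returns the picture (480x640x3 uint8, blue, green, red); there is no depth.
- ctrl.camera_model(name): a dict with "fovy" (degrees; the focal length in pixels is half the picture's height over the tangent of half this angle, whatever the lens; pixels are square), "cx", "cy" (the principal point, pixels), "dist" ([k1, k2, p1, p2, k3] as OpenCV has them; the pictures are not rectified), "rvec" (rotation vector, rad) and "tvec" (3), from world to camera coordinates, as OpenCV has them. Camera axes: x right, y down, z forward; pixel columns grow to the right and rows downward; lengths in mm; the calibration is good to about 2 mm. A picture is of the moment at which its call begins: read the wrist's pose just before it. camera_model takes no time and is no camera call; for the wrist camera it gives the pose at the moment of the call.
- ctrl.finish_job(): hands the job in, once; it reports no verdict.
Trained networks look in the newest picture that a camera, given by its name, has taken for a name from the list of things; names that differ only in an ending like _2 or _b are one class to them, and where a whole thing is asked for, a point or a joint stands for the part that bears it (a point fixed in the world has none). Each returns a list of dicts, best first, with "p" (0 to 1); they miss things now and then, are a little off and sometimes report something else, mostly with a low value. They report only what shows in the picture. A call takes as long as a camera call. They do not tell look-alikes from the thing itself.
- ctrl.recognise(camera, label): "box" ([left, top, right, bottom] in pixels, round what is visible of it).
The state is a dict: "time_s": time; "joints": joint angles; "dq": joint speeds; "tau": joint torques, N m; "eef_pos": TCP position; "ee_rot": TCP orientation; "force": force on the tool from outside, world axes, zero at the start; "wrist_torque": the same for the moment, N m; "grip_width": opening from 0.0 (shut) to 1.0 (fully open).
Only numpy, scipy, OpenCV 4.12 (cv2) and the standard library are available. Lean on these libraries where they do the work, as an engineer would, in place of code of your own. Each camera call takes 0.05 s, during which the arm holds its last target. There are 200 camera calls.

## Task

Fasten the top of the green cabinet with its steel T-head fastener: take it out of the wooden block, pass its crosshead through the slot in the lock plate on the cabinet's top, push it down against the spring, turn it a quarter turn clockwise (seen from above) while it is down, then let the spring lift it so that it stays caught, and let go. The slot is not exactly where it is measured, so find it gently, never forcing the fastener against the cabinet (well under 30 N), and leave the other things on the table and cabinet where they are.

Things in the scene. Friction and masses are not known exactly. Their poses are not given: they have to be found in the camera images.
- fastener_grip (a point): centre of the upright grip wing, 36 (x) x 12 (y) x 44 mm, of the loose steel fastener (about 120 g): pinch it across its y. Fastener z up. The wing stands on a round flange 34 mm wide, 4 mm thick, its top 22 mm below this point. At the start the flange rests on the block and the part below hangs free in its pocket
- fastener_head (a point): centre of the fastener's crosshead, 26 (x) x 9 (y) x 7 mm, at its bottom end, 42.5 mm below the wing's centre; axes as the wing's, long along the same x. A round shank 8 mm thick joins it to the flange, whose underside is 16.5 mm above this point (20 mm above the crosshead's underside)
- block: fixed wooden block 75 (x) x 60 (y) x 45 mm tall that parks the fastener; pocket 33 x 17 x 30 mm deep in the middle of its top, long along x; origin under its centre
- cabinet: fixed low green metal cabinet 260 (x) x 340 (y) x 120 mm tall, its small door with cam lock and key on its -x side; origin under its centre, z up. A steel lock plate 100 x 100 x 5 mm lies on its top
- lock_mid (a point): middle of the lock, over the cabinet's centre, level with the lock plate's upper face (125 mm up); axes as the cabinet's. The plate has a through slot 29 mm (x) by 11.4 mm (y). It was fitted by hand: the slot's centre lies somewhere from -6.5 to +6.5 mm along y from this point (exact in x); it is not measured and does not shift in use
- lock_down (a point): point 14.5 mm below lock_mid: the height of the crosshead's centre half-way in the range where it can turn, its underside 16 to 20 mm below the plate's upper face. At 9 mm its underside meets a spring plate (4 N, then 300 N/m more); at 20 mm the flange seats. Stops let it turn only clockwise seen from above, 90 degrees, to a firm stop with about 5 degrees of play
- lock_caught (a point): point 8.5 mm below lock_mid: the height of the crosshead's centre once locked. Let up after the quarter turn, the spring lifts it until its top rests against the underside of the plate, long along the cabinet's y, between catches 4 mm deep, where it can neither turn nor come up
- buckle: loose silver trench buckle, a flat frame 60 x 50 x 5 mm; origin under its centre
- button: loose coconut shell button, 30 mm across, 6 mm thick, lying on the cabinet's top; origin under its centre
- punch: loose steel hole punch, 120 x 45 x 65 mm; origin under its centre
- spool: loose wooden thread spool, 28 mm across, 42 mm tall, standing on the cabinet's top; origin under its centre
- brush: loose lint brush lying on the table, about 200 mm long; origin under its middle
- bottle: loose bottle 56 mm across, 150 mm tall, standing; origin under its centre
- jar: loose jar 64 mm across, 80 mm tall, standing; origin under its centre
There are look-alikes about, which are no part of the job. What is shaped like the part that bears fastener_grip but orange or yellow is not meant.

How it is judged:
By the outcome, as a careful person would: the job done as asked, in the order asked, and still so for the second after the job is handed in, with the robot touching nothing.
It also fails if it takes over 58 s, if anything falls off the work surface, if the arm or the gripper's body presses on something with over 40 N, if the wrist force passes 120 N, or if a joint passes its speed limit or range.

## Working session

There is one attempt and no reset: what is moved stays moved. The work goes in short steps, Python scripts to look and compute and a tool call to move; the robot and the scene stay as the last step left them, time stands still between calls to the robot, and variables do not carry over. Pictures are saved under pics/ and viewed, on a budget of 10 in all, crops included, one or two more only if the job needs it, and the job is handed in when it is done.

Besides the shell and the picture viewer there is one more tool, called after "Emit:" by a JSON object that holds its "op" and its "data", one argument or row to a line. send_rows: Moves the arm, as the interface text tells. Its arguments: {"type":"object","properties":{"series":{"type":"array"},"force":{"type":"number"}},"required":["series"]}

```bash
mkdir -p pics; ls; cat > h.py <<'E'
import numpy as np, cv2
from rig import ctrl
def K(m):
    f=240/np.tan(np.radians(m["fovy"])/2)
    return np.array([[f,0,m["cx"]],[0,f,m["cy"]],[0,0,1.]]),np.array(m["dist"],float)
def ray(m,uv):
    k,d=K(m);p=cv2.undistortPoints(np.array([[uv]],float),k,d)[0,0]
    R=cv2.Rodrigues(np.array(m["rvec"],float))[0];t=np.array(m["tvec"],float).ravel()
    return -R.T@t, R.T@np.array([p[0],p[1],1.])
def at_z(m,uv,z):
    o,d=ray(m,uv);return o+d*(z-o[2])/d[2]
def proj(m,P):
    k,d=K(m);return cv2.projectPoints(np.array(P,float).reshape(-1,1,3),np.array(m["rvec"],float),np.array(m["tvec"],float),k,d)[0][:,0]
def tri(l):
    A=np.zeros((3,3));b=np.zeros(3)
    for m,uv in l:
        o,d=ray(m,uv);d/=np.linalg.norm(d);M=np.eye(3)-np.outer(d,d);A+=M;b+=M@o
    return np.linalg.solve(A,b)
E
python3 - <<'E'
from h import *
ims=[]
for c in("scene","side"):
    im=ctrl.capture(c);cv2.imwrite(f"pics/{c}0.png",im)
    m=ctrl.camera_model(c);print(c,m)
    for l in("fastener_grip","fastener_head","block","cabinet","lock_mid","buckle","button","punch","spool","brush","bottle","jar"):
        print(l,[(np.round(r["box"]).astype(int).tolist(),round(r["p"],2)) for r in ctrl.recognise(c,l)[:4]])
print(ctrl.sense(),ctrl.tcp_to_grasp)
E
```

```text
pics
scene {'fovy': 43.79077482212049, 'cx': 320.2701917237773, 'cy': 239.2010368067607, 'dist': array([-0.08709632,  0.        ,  0.        ,  0.        ,  0.        ]), 'rvec': array([ 0.80987681,  2.66893267, -0.98907861]), 'tvec': array([ 468.65210077, -128.33349817, 1757.74560406])}
fastener_grip [([370, 337, 382, 362], 0.78), ([392, 296, 403, 320], 0.75), ([432, 300, 452, 321], 0.75), ([409, 319, 428, 343], 0.74)]
fastener_head [([434, 299, 451, 318], 0.7), ([392, 295, 404, 320], 0.58), ([369, 339, 384, 356], 0.55), ([409, 320, 428, 342], 0.48)]
block [([394, 325, 436, 358], 0.6), ([408, 323, 429, 343], 0.44)]
cabinet [([208, 164, 343, 312], 0.88), ([220, 181, 232, 201], 0.27)]
lock_mid [([208, 165, 346, 313], 0.9), ([367, 390, 420, 453], 0.59), ([320, 364, 352, 393], 0.55)]
buckle [([224, 146, 245, 174], 0.53), ([208, 165, 345, 312], 0.51), ([321, 363, 353, 392], 0.49)]
button [([320, 236, 328, 246], 0.42)]
punch [([369, 390, 420, 451], 0.71), ([210, 166, 347, 311], 0.62)]
spool [([219, 180, 235, 204], 0.64)]
brush [([486, 330, 529, 400], 0.93), ([207, 163, 345, 313], 0.55)]
b
[... 1112 characters left out ...]
.97)]
{'time_s': 1.3, 'joints': array([-1.56841208e+00,  3.12848223e-01,  1.49768031e+00,  4.30490141e-06,
        1.33098358e+00, -2.23432669e-01]), 'dq': array([-0.00055214, -0.00088471,  0.00010535, -0.00142069,  0.00137629,
       -0.00024777]), 'tau': array([ 1.84102915e-03, -4.12164581e+01, -2.59894502e+01, -9.49523246e-05,
        5.69546773e-04,  3.26569662e-06]), 'eef_pos': array([ 117.52140346, -511.69388192,  231.32810533]), 'ee_rot': array([ 3.01350324e-05,  7.82272846e-01, -6.22935946e-01,  2.67925096e-05]), 'force': array([ 0.1561269 ,  0.23621971, -0.58615601]), 'wrist_torque': array([ 0.03874236,  0.03717455, -0.03097925]), 'grip_width': 1.0030064673517414} 18.700000000000003
```

```bash
python3 - <<'E'
from h import *
a=cv2.imread("pics/scene0.png");b=cv2.imread("pics/side0.png")
A=cv2.resize(a[280:380,350:480],(800,600)[:2],interpolation=cv2.INTER_CUBIC)
A=cv2.resize(a[280:370,355:475],(800,600),interpolation=cv2.INTER_CUBIC)
B=cv2.resize(b[140:340,250:430],(540,600),interpolation=cv2.INTER_CUBIC)
cv2.imwrite("pics/a1.png",cv2.resize(a[100:460,140:560],(700,600),interpolation=cv2.INTER_CUBIC))
o=np.hstack([cv2.resize(A,(400,300)),cv2.resize(b[160:220,270:350],(400,300),interpolation=cv2.INTER_CUBIC)])
o2=np.hstack([cv2.resize(a[160:315,205:350],(281,300),interpolation=cv2.INTER_CUBIC),cv2.resize(b[205:340,305:420],(256,300),interpolation=cv2.INTER_CUBIC)])
o2=cv2.copyMakeBorder(o2,0,0,0,800-o2.shape[1],0)
cv2.imwrite("pics/a2.png",np.vstack([o,o2]))
E
```

```text
(no output)
```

View pics/a1.png

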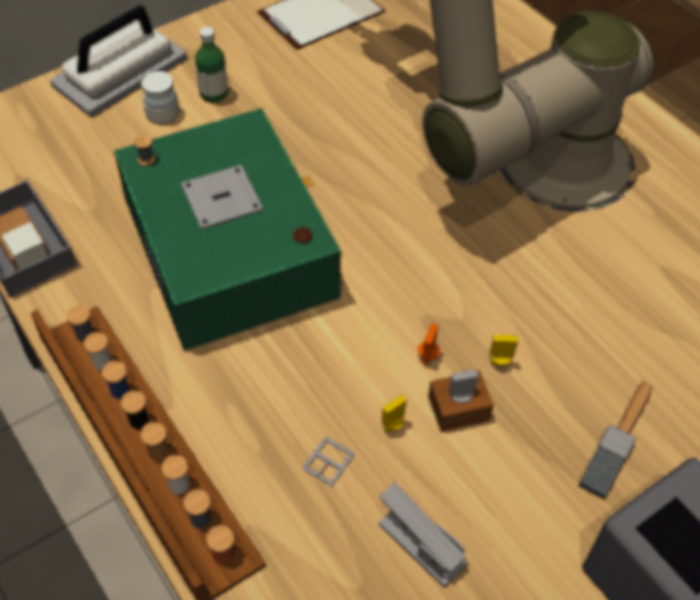

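View pics/a2.png

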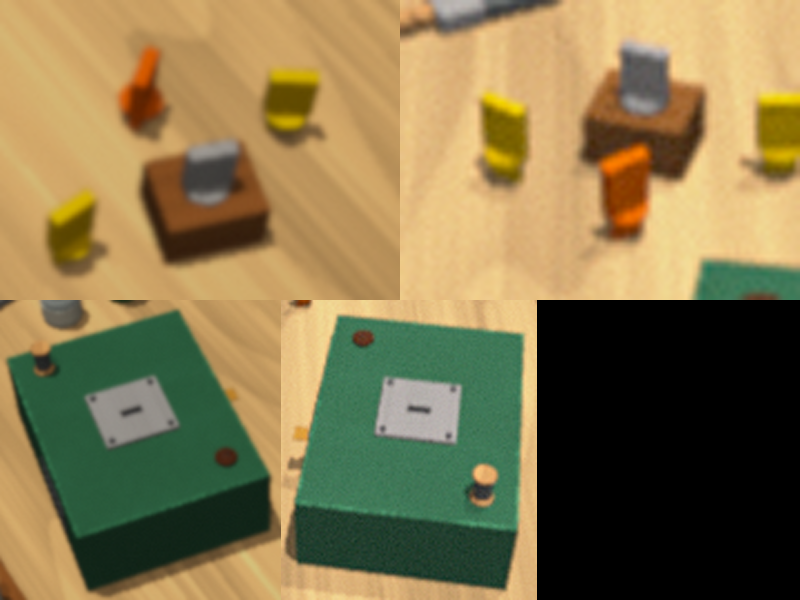

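```bash
python3 - <<'E'
from h import *
ms={c:ctrl.camera_model(c) for c in("scene","side")}
print("wing",tri([(ms["scene"],(418.6,330.6)),(ms["side"],(319,175.6))]))
for c,roi in(("scene",(205,160,350,315)),("side",(305,205,420,340))):
    im=cv2.imread(f"pics/{c}0.png");x0,y0,x1,y1=roi
    r=im[y0:y1,x0:x1].astype(int);sat=r.max(2)-r.min(2)
    mk=((sat<30)&(r.mean(2)>110)).astype(np.uint8)
    n,lab,st,ce=cv2.connectedComponentsWithStats(mk)
    # plate: component nearest the middle
    j=max((i for i in range(1,n) if 300<st[i,4] and all(st[i,:2]>0)),key=lambda i:st[i,4])
    cn=max(cv2.findContours((lab==j).astype(np.uint8),0,1)[0],key=cv2.contourArea)[:,0]+[x0,y0]
    m=ms[c]
    W=np.array([at_z(m,p,125)[:2] for p in cn.astype(float)],np.float32)
    re=cv2.minAreaRect(W);print(c,"plate",re,st[j])
    hole=cv2.drawContours(np.zeros(im.shape[:2],np.uint8),[cn.astype(np.int32)],-1,1,-1)
    hole=cv2.erode(hole,np.ones((3,3)))
    g=im.mean(2);ys,xs=np.nonzero((hole>0)&(g<110))
    cen=re[0]
    S=np.array([at_z(m,(x,y),125)[:2] for x,y in zip(xs,ys)],np.float32)
    S=S[np.linalg.norm(S-cen,axis=1)<25];print("slot",S.mean(0),len(S),cv2.minAreaRect(S))
s=ctrl.sense();m=ctrl.camera_model("wrist");R=cv2.Rodrigues(m["rvec"])[0];print("wrist cam",-R.T@m["tvec"],R,m["fovy"])
E
```

```text
wing [478.96605632 286.00178126  65.17693485]
scene plate ((597.69775390625, -167.1877899169922), (99.78372955322266, 99.38163757324219), 78.51175689697266) [  44   40   48   36 1013]
slot [ 597.81335 -166.40839] 36 ((598.177001953125, -166.74053955078125), (11.912785530090332, 27.362382888793945), 74.6750259399414)
side plate ((601.6188354492188, -167.1790008544922), (104.84063720703125, 102.99467468261719), 79.03227233886719) [ 42  34  39  31 953]
slot [ 601.3237  -167.92583] 19 ((601.8845825195312, -167.8373565673828), (7.162370204925537, 25.388275146484375), 76.11346435546875)
wrist cam [ 191.45708414 -494.32634168  374.37834907] [[ 2.25441788e-01 -9.74256541e-01  4.38531017e-04]
 [-9.28780620e-01 -2.14782756e-01  3.02051199e-01]
 [-2.94181168e-01 -6.85022615e-02 -9.53291603e-01]] 61.730397571312814
```

Emit:
{"op": "send_rows", "data": {
  "series": [
    [[-0.0317, -0.0241, 0, 0, 0], [-0.0317, -0.0241, 0, 0, 0], [-0.0317, -0.0241, 0, 0, 0], [-0.0317, -0.0241, 0, 0, 0], [-0.0317, -0.0241, 0, 0, 0], [-0.0317, -0.0241, 0, 0, 0], [-0.0317, -0.0241, 0, 0, 0], [-0.0317, -0.0241, 0, 0, 0], [-0.0317, -0.0241, 0, 0, 0], [-0.0317, -0.0241, 0, 0, 0]]
  ]
}}

```text
time_s: 2.3
eef_pos: [281.7, -147.3, 231.5]
ee_rot: [0.0, 0.782, -0.623, 0.0]
force: [1.2, -0.6, 0.1]
grip_width: 0.998
```

Emit:
{"op": "send_rows", "data": {
  "series": [
    [[-0.0317, -0.0241, 0, 0, 0], [-0.0317, -0.0241, 0, 0, 0], [-0.0317, -0.0241, 0, 0, 0], [-0.0317, -0.0241, 0, 0, 0], [-0.0317, -0.0241, 0, 0, 0], [-0.0317, -0.0241, 0, 0, 0], [-0.0317, -0.0241, 0, 0, 0], [-0.0317, -0.0241, 0, 0, 0], [-0.0317, -0.0241, 0, 0, 0], [-0.0317, -0.0241, 0, 0, 0]]
  ]
}}

```text
time_s: 3.3
eef_pos: [445.7, 215.9, 231.3]
ee_rot: [-0.0, 0.782, -0.623, 0.0]
force: [0.6, -0.3, 0.2]
grip_width: 1.002
```

Emit:
{"op": "send_rows", "data": {
  "series": [
    [[-0.0317, -0.0241, 0, 0, 0], [-0.0317, -0.0241, 0, 0, 0], [0, 0, 0, 0, 0], [0, 0, 0, 0, 0]]
  ]
}}

```text
time_s: 3.7
eef_pos: [477.9, 287.0, 230.8]
ee_rot: [0.0, 0.783, -0.622, -0.0]
force: [-0.4, -0.8, -0.1]
grip_width: 1.003
```

```bash
python3 - <<'E'
from h import *
s=ctrl.sense();m=ctrl.camera_model("wrist");im=ctrl.capture("wrist");cv2.imwrite("pics/w1.png",im)
import pickle;pickle.dump((s,m),open("w1.pkl","wb"))
print(s["time_s"],s["eef_pos"],s["ee_rot"],s["joints"])
for l in("fastener_grip","block"): print(l,[(np.round(r["box"]).tolist(),round(r["p"],2)) for r in ctrl.recognise("wrist",l)[:4]])
print(proj(m,[[479,286,93],[479,286,49],[479,286,45]]))
E
```

```text
3.7 [477.90759937 286.95899769 230.7629261 ] [ 4.95370605e-04  7.82631140e-01 -6.22485514e-01 -1.93976710e-04] [ 3.30670218e-01  3.85658112e-01  1.39748902e+00 -2.10840293e-04
  1.35948936e+00  1.67454387e+00]
fastener_grip [([406.0, 229.0, 447.0, 280.0], 0.87), ([311.0, 192.0, 353.0, 245.0], 0.85), ([370.0, 75.0, 412.0, 123.0], 0.7), ([314.0, 290.0, 352.0, 349.0], 0.59)]
block [([280.0, 146.0, 383.0, 264.0], 0.77)]
[[328.65429183 221.78242131]
 [328.39877656 208.02012557]
 [328.37870499 206.93996219]]
```

View pics/w1.png

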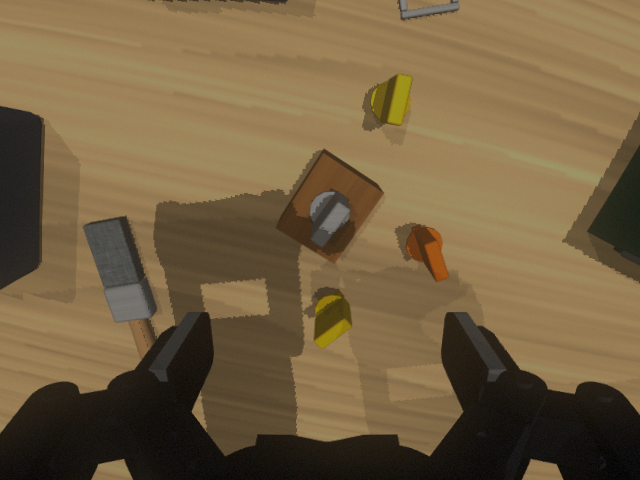

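```bash
cat > seg.py <<'E'
from h import *
import pickle
s,m=pickle.load(open("w1.pkl","rb"));im=cv2.imread("pics/w1.png")
x0,y0,x1,y1=265,135,395,275
hsv=cv2.cvtColor(im,cv2.COLOR_BGR2HSV)
roi=np.zeros(im.shape[:2],bool);roi[y0:y1,x0:x1]=1
gray=(hsv[...,1]<70)&(hsv[...,2]>60)&roi
yy,xx=np.mgrid[:480,:640];gray&=(np.hypot(xx-330,yy-218)<45)
n,lab,st,ce=cv2.connectedComponentsWithStats(gray.astype(np.uint8));j=1+st[1:,4].argmax();gray=lab==j
v=hsv[...,2][gray];print("V hist",np.histogram(v,bins=10))
top=gray&(hsv[...,2]>np.percentile(v,60))
print(st[j])
c=im[y0:y1,x0:x1].copy()
o=np.hstack([cv2.resize(c,None,fx=3,fy=3,interpolation=cv2.INTER_CUBIC),cv2.resize(c,None,fx=3,fy=3,interpolation=0)])
g=cv2.resize((gray[y0:y1,x0:x1]*255).astype(np.uint8),None,fx=3,fy=3,interpolation=0)
o[:,390:][cv2.Canny(g,50,100)>0]=(0,255,0)
# predicted outline for best-fit later
np.save("gray.npy",gray)
from scipy.optimize import minimize
def mask(p):
    x,y,w=p;cw,sw=np.cos(w),np.sin(w);R=np.array([[cw,-sw],[sw,cw]])
    M=np.zeros(im.shape[:2],np.uint8);sc=16
    def poly(P): 
        q=proj(m,P).astype(np.float32);h=cv2.convexHull(q);cv2.fillConvexPoly(M,np.round(h*sc).astype(np.int32),255,shift=4)
    B=np.array([[a,b] for a in(-18,18) for b in(-6,6)])@R.T+[x,y]
    poly(np.vstack([np.c_[B,np.full(4,z)] for z in(49,93)]))
    t=np.linspace(0,2*np.pi,40);C=np.c_[x+17*np.cos(t),y+17*np.sin(t)]
    poly(np.vstack([np.c_[C,np.full(40,z)] for z in(45,49)]))
    return M>0
best=None
for w in np.radians(np.arange(0,180,6)):
    for dx in(-4,0,4):
        for dy in(-4,0,4):
            p=(479+dx,286+dy,w);i=mask(p);e=(i^gray).sum()
            if best is None or e<best[0]:best=(e,p)
f=lambda p:(mask(p)^gray).sum()
r=minimize(f,best[1],method="Nelder-Mead",options=dict(initial_simplex=[best[1],np.add(best[1],(2,0,0)),np.add(best[1],(0,2,0)),np.add(best[1],(0,0,.15))]))
print(best,r.x,r.fun,np.degrees(r.x[2]),gray.sum())
k=cv2.resize((mask(r.x)[y0:y1,x0:x1]*255).astype(np.uint8),None,fx=3,fy=3,interpolation=0)
o[:,:390][cv2.Canny(k,50,100)>0]=(0,0,255)
cv2.imwrite("pics/seg.png",o)
# block top
br=(((hsv[...,0]<14)&(hsv[...,1]>110)&(hsv[...,2]<140))|gray)&roi
br=cv2.morphologyEx(br.astype(np.uint8),cv2.MORPH_OPEN,np.ones((3,3)))
cn=max(cv2.findContours(br,0,1)[0],key=cv2.contourArea)[:,0].astype(float)
W=np.array([at_z(m,q,45)[:2] for q in cn],np.float32);print("block rect",cv2.minAreaRect(W))
E
python3 seg.py
```

```text
V hist (array([199, 142, 279,  34,  28,  57,  67,  65, 150, 340]), array([ 61. ,  67.6,  74.2,  80.8,  87.4,  94. , 100.6, 107.2, 113.8,
       120.4, 127. ]))
[ 310  191   40   56 1361]
(np.int64(478), (475, 286, np.float64(2.827433388230814))) [476.17068846 284.45037917   2.84726266] 392.0 163.13613332924666 1361
block rect ((470.778076171875, 287.346923828125), (33.30252456665039, 46.87464141845703), 61.782161712646484)
```

View pics/seg.png

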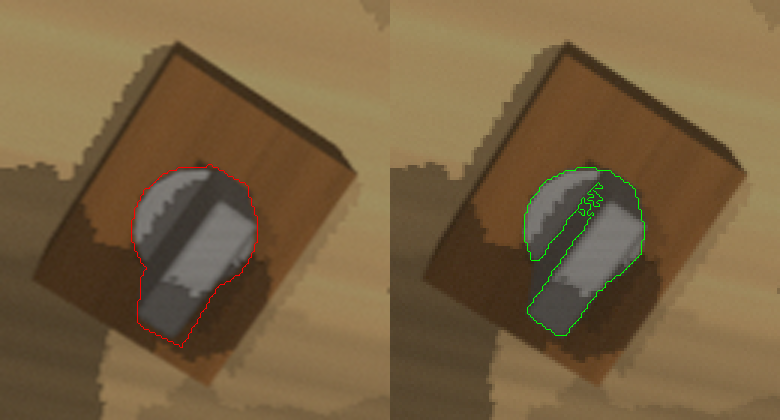

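```bash
python3 - <<'E'
from h import *
import pickle
s,m=pickle.load(open("w1.pkl","rb"))
f=lambda q:(q[0]/3+265,q[1]/3+135)
T=np.array([at_z(m,f(q),93)[:2] for q in[(220,202),(256,225),(173,334),(137,310)]])
print(T.mean(0),[(np.linalg.norm(T[i]-T[i-1]),np.degrees(np.arctan2(*(T[i]-T[i-1])[::-1]))) for i in range(4)])
B=np.array([at_z(m,f(q),45)[:2] for q in[(175,50),(352,178),(208,384),(34,277)]])
print(B.mean(0),[(np.linalg.norm(B[i]-B[i-1]),np.degrees(np.arctan2(*(B[i]-B[i-1])[::-1]))) for i in range(4)])
fl=np.array([at_z(m,f(q),49)[:2] for q in[(133,230),(197,167)]]);print(fl)
E
```

```text
[477.28593586 284.35277767] [(np.float64(33.53618831958017), np.float64(-23.615974450866783)), (np.float64(10.309245077763842), np.float64(-109.83389061093234)), (np.float64(33.93143137139229), np.float64(157.12916692540568)), (np.float64(10.73192012088552), np.float64(67.91988698282306))]
[476.29843912 284.93671496] [(np.float64(75.02860811362952), np.float64(-19.294848638409817)), (np.float64(60.101781081538846), np.float64(-112.37256377225818)), (np.float64(72.65614972905), np.float64(160.08877789220222)), (np.float64(59.23959232580064), np.float64(69.88279329733608))]
[[472.40102032 300.71542305]
 [493.57623897 287.50149242]]
```

Emit:
{"op": "send_rows", "data": {
  "series": [
    [[0, 0, 0.006, -0.1494, 0.4], [0, 0, 0.006, -0.1494, 0.4], [0, 0, 0.006, -0.1494, 0.4], [0, 0, 0.006, -0.1494, 0.4], [0, 0, 0.006, -0.1494, 0.4], [0, 0, 0.006, -0.1494, 0.4], [0, 0, 0.006, -0.1494, 0.4], [0, 0, 0.006, -0.1494, 0.4], [0, 0, 0.006, -0.1494, 0.4], [0, 0, 0.006, -0.1494, 0.4]]
  ]
}}

```text
time_s: 4.85
eef_pos: [478.1, 285.8, 171.6]
ee_rot: [-0.0, 0.997, 0.077, 0.0]
force: [-0.3, -0.3, -0.2]
grip_width: 0.596
```

Emit:
{"op": "send_rows", "data": {
  "series": [
    [[0, 0, 0.006, -0.1494, 0.4], [0, 0, 0.006, -0.1494, 0.4], [0, 0, 0.006, -0.1494, 0.4], [0, 0, 0.006, -0.1494, 0.4], [0, 0, 0.006, -0.1494, 0.4], [0, 0, 0.006, -0.1494, 0.4], [0, 0, 0.006, -0.1494, 0.4], [-0.0027, 0, 0.0, 0, 0.4], [0, 0, 0, 0, 0.4]]
  ]
}}

```text
time_s: 5.75
eef_pos: [477.1, 283.5, 129.8]
ee_rot: [0.0, 0.828, 0.56, 0.0]
force: [0.4, -0.6, 0.2]
grip_width: 0.6
```

```bash
python3 - <<'E'
from h import *
import pickle
s=ctrl.sense();m=ctrl.camera_model("wrist");im=ctrl.capture("wrist");cv2.imwrite("pics/w2.png",im)
pickle.dump((s,m),open("w2.pkl","wb"))
R=cv2.Rodrigues
q=s["ee_rot"];print(s["eef_pos"],q,np.degrees(2*np.arctan2(q[2],q[1])),s["joints"],s["grip_width"])
w=np.radians(-21.5);Rm=np.array([[np.cos(w),-np.sin(w)],[np.sin(w),np.cos(w)]])
B=np.array([[-18,-6],[18,-6],[18,6],[-18,6]])@Rm.T+[477,284.5]
for z in(93,):cv2.polylines(im,[np.round(proj(m,np.c_[B,np.full(4,z)])).astype(np.int32)],1,(0,0,255))
cv2.imwrite("pics/w2b.png",im)
E
```

```text
[477.13539213 283.46479984 129.80685456] [6.91656343e-05 8.28193132e-01 5.60442774e-01 1.66760188e-04] 68.17284940008733 [ 3.24969466e-01  4.74936271e-01  1.54146749e+00 -4.91877120e-05
  1.12483056e+00 -8.64850008e-01] 0.6001027097782548
```

View pics/w2b.png

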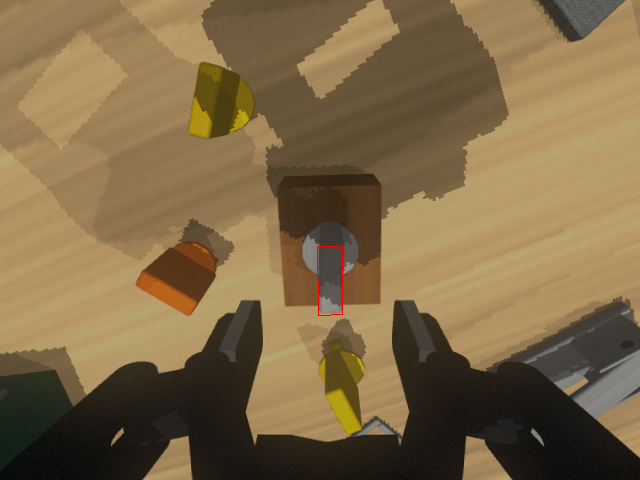

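Emit:
{"op": "send_rows", "data": {
  "series": [
    [[0.001, 0, 0.015, 0, 0.4], [0, 0, 0.015, 0, 0.4], [0, 0, 0.015, 0, 0.4], [0, 0, 0.015, 0, 0.4], [0, 0, 0.01, 0, 0.4], [0, 0, 0.0048, 0, 0.4], [0, 0, 0, 0, 0.4], [0, 0, 0, 0, 1], [0, 0, 0, 0, 1], [0, 0, 0, 0, 1]]
  ],
  "force": 50
}}

```text
time_s: 6.8
eef_pos: [477.8, 285.3, 55.1]
ee_rot: [0.0, 0.827, 0.562, 0.001]
force: [-0.4, 0.5, 0.9]
grip_width: 0.137
```

Emit:
{"op": "send_rows", "data": {
  "series": [
    [[0, 0, 0, 0, 1], [0, 0, 0, 0, 1], [0, 0, -0.005, 0, 1], [0, 0, -0.01, 0, 1], [0, 0, -0.02, 0, 1], [0, 0, -0.03, 0, 1], [0, 0, -0.03, 0, 1], [0, 0, -0.03, 0, 1], [0, 0, -0.02, 0, 1], [0, 0, 0, 0, 1]]
  ]
}}

```text
time_s: 7.8
eef_pos: [478.4, 285.5, 202.7]
ee_rot: [0.001, 0.827, 0.563, 0.003]
force: [0.2, 0.4, -0.4]
grip_width: 0.133
```

```bash
python3 - <<'E'
from h import *
import pickle
s=ctrl.sense();m=ctrl.camera_model("wrist");im=ctrl.capture("wrist");im2=ctrl.capture("side");ms=ctrl.camera_model("side")
q=s["ee_rot"];p=s["eef_pos"];print(p,np.degrees(2*np.arctan2(q[2],q[1])),s["force"],s["grip_width"])
u=proj(ms,[p])[0].astype(int);print(u)
a=cv2.resize(im2[u[1]-60:u[1]+40,u[0]-50:u[0]+50],(400,400),interpolation=cv2.INTER_CUBIC)
cv2.imwrite("pics/g1.png",np.hstack([cv2.resize(im[240:480,200:440],(400,400)),a]))
E
```

```text
[478.4439796  285.50225307 202.68878032] 68.46077618954699 [ 0.20920543  0.44128024 -0.44710506] 0.13314170416131393
[317 142]
```

View pics/g1.png

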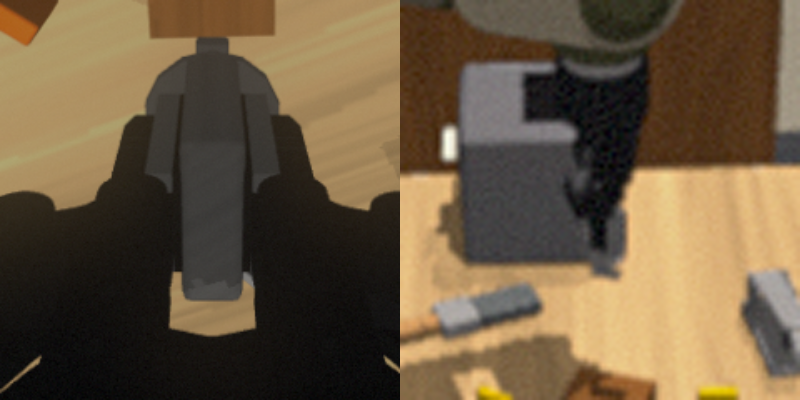

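Emit:
{"op": "send_rows", "data": {
  "series": [
    [[-0.016, 0.0102, -0.002, 0, 1], [-0.0319, 0.0204, -0.002, 0, 1], [-0.0319, 0.0204, -0.002, 0, 1], [-0.0319, 0.0204, -0.002, 0, 1], [-0.0319, 0.0204, -0.002, 0, 1], [-0.0319, 0.0204, -0.002, 0, 1], [-0.0319, 0.0204, 0, 0, 1], [-0.0319, 0.0204, 0, 0, 1], [-0.0319, 0.0204, 0, 0, 1], [-0.0319, 0.0204, 0, 0, 1]]
  ]
}}

```text
time_s: 8.9
eef_pos: [545.9, -69.4, 209.9]
ee_rot: [-0.001, 0.827, 0.562, -0.001]
force: [-0.5, 0.2, -0.6]
grip_width: 0.139
```

Emit:
{"op": "send_rows", "data": {
  "series": [
    [[-0.0319, 0.0204, 0, 0, 1], [-0.0319, 0.0204, 0, 0, 1], [-0.016, 0.0102, 0, 0, 1], [0, 0, 0, -0.0895, 1], [0, 0, 0, -0.0895, 1], [0, 0, 0, 0, 1], [0, 0, 0, 0, 1]]
  ]
}}

```text
time_s: 9.6
eef_pos: [564.4, -160.3, 210.9]
ee_rot: [-0.001, 0.774, 0.633, -0.0]
force: [-0.6, -0.1, -1.2]
grip_width: 0.133
```

```bash
cat >> h.py <<'E'
def theta(s): q=s["ee_rot"];return 2*np.arctan2(q[2],q[1])
def tool(s,P):  # world xy -> tool x,y about TCP
    t=theta(s);d=np.asarray(P,float)[...,:2]-s["eef_pos"][:2]
    return d@np.array([[np.cos(t),np.sin(t)],[np.sin(t),-np.cos(t)]])
def lock(im,m,s):
    r=im.astype(int);sat=r.max(2)-r.min(2)
    pr=np.round(proj(m,[[599,-167,125]])[0]).astype(int)
    mk=((sat<30)&(r.mean(2)>60)).astype(np.uint8)
    n,lab,st,ce=cv2.connectedComponentsWithStats(mk)
    j=max(range(1,n),key=lambda i:st[i,4]*(np.linalg.norm(ce[i]-pr)<80));print("plate px",st[j],ce[j])
    cn=max(cv2.findContours((lab==j).astype(np.uint8),0,1)[0],key=cv2.contourArea)[:,0].astype(float)
    W=np.array([at_z(m,p,125)[:2] for p in cn],np.float32);print("plate",cv2.minAreaRect(W))
    return lab==j
E
python3 - <<'E'
from h import *
import pickle
s=ctrl.sense();m=ctrl.camera_model("wrist");im=ctrl.capture("wrist");cv2.imwrite("pics/l1.png",im);pickle.dump((s,m),open("l1.pkl","wb"))
print(s["time_s"],s["eef_pos"],np.degrees(theta(s)),s["joints"],s["force"])
lock(im,m,s)
z=s["eef_pos"][2]+37.9
for uv in((310,325),(346,325),(310,418.8),(346,418.8)):print(tool(s,at_z(m,uv,z)))
E
```

```text
9.6 [ 564.43717531 -160.32580899  210.85380237] 78.60782038120482 [-4.76346616e-01  4.65220555e-01  1.33242314e+00  1.47944309e-04
  1.34523057e+00 -1.84834508e+00] [-0.55227749 -0.08951494 -1.22456016]
plate px [  244   195   169   226 22930] [326.12494549 288.77932839]
plate ((610.5958251953125, -169.13893127441406), (100.61373138427734, 161.26034545898438), 78.71116638183594)
[ -5.17291882 -18.85710201]
[  5.46753564 -18.87353043]
[-5.63347693 15.89701491]
[ 6.10134552 15.8801595 ]
```

View pics/l1.png

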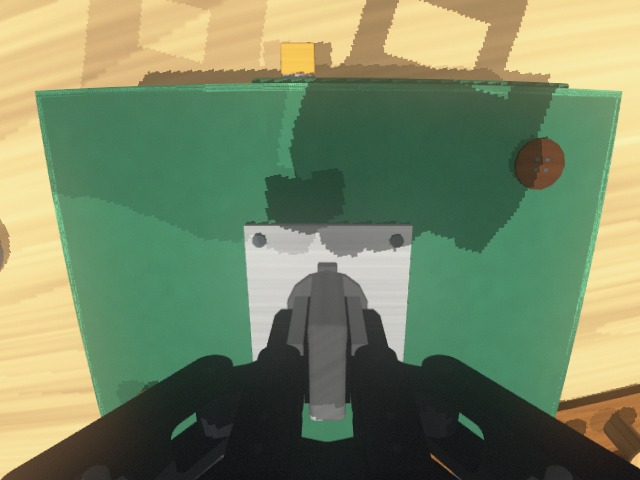

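Emit:
{"op": "send_rows", "data": {
  "series": [
    [[0, 0.02, 0, 0, 1], [0, 0.03, 0, 0, 1], [0, 0.02, 0, 0, 1], [0, 0.01, 0, 0, 1], [0, 0, 0, 0, 1], [0, 0, 0, 0, 1]]
  ]
}}

```text
time_s: 10.25
eef_pos: [642.7, -176.2, 211.2]
ee_rot: [-0.0, 0.773, 0.634, -0.0]
force: [0.6, -0.1, -1.2]
grip_width: 0.135
```

```bash
python3 - <<'E'
from h import *
import pickle
s=ctrl.sense();m=ctrl.camera_model("wrist");im=ctrl.capture("wrist");cv2.imwrite("pics/l2.png",im);pickle.dump((s,m),open("l2.pkl","wb"))
print(s["time_s"],s["eef_pos"],np.degrees(theta(s)),s["force"],s["wrist_torque"])
mk=lock(im,m,s)
ms=ctrl.camera_model("scene")
print("spool",at_z(ms,(227,192),140),proj(m,[[599,-167,125]]))
z=s["eef_pos"][2]+37.9
x0,y0=np.round(proj(m,[[599,-167,125]])[0]).astype(int)-[100,100]
c=im[max(y0,0):y0+200,x0:x0+200];print(x0,max(y0,0))
cv2.imwrite("pics/l2c.png",np.hstack([cv2.resize(c,(400,2*c.shape[0]),interpolation=cv2.INTER_CUBIC),cv2.resize(im[280:480,240:440],(400,2*c.shape[0]))]))
E
```

```text
10.25 [ 642.71832162 -176.21985121  211.15247767] 78.68098723565247 [ 0.61433251 -0.09064203 -1.15216854] [0.01509131 0.00372347 0.03892033]
plate px [  236    79   186   179 30910] [328.12381106 167.62630217]
plate ((597.5570678710938, -166.62078857421875), (100.9177017211914, 101.65349578857422), 78.77371978759766)
spool [ 658.31053605 -300.57472538  140.        ] [[328.18799022 175.71040594]]
228 76
```

View pics/l2c.png

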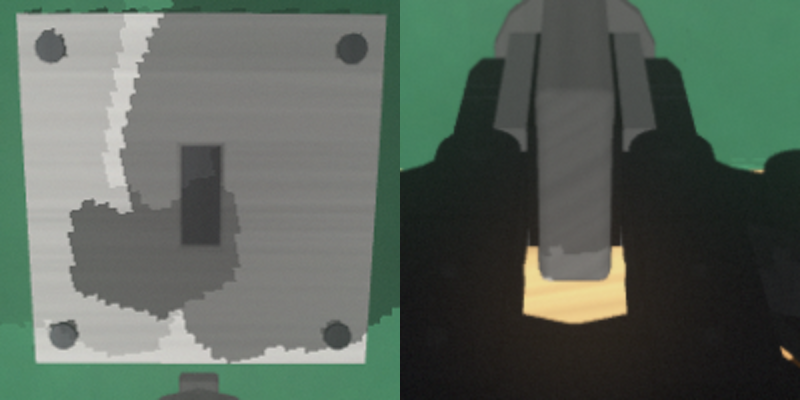

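```bash
python3 - <<'E'
from h import *
import pickle
s,m=pickle.load(open("l2.pkl","rb"));im=cv2.imread("pics/l2.png")
f=lambda q:(q[0]/2+228,q[1]/2+76)
g=im.mean(2);roi=g[140:206,308:350]
mk=np.zeros(g.shape,np.uint8);mk[140:206,308:350]=roi<78
n,lab,st,ce=cv2.connectedComponentsWithStats(mk);j=1+st[1:,4].argmax();print(st[j],ce[j])
cn=max(cv2.findContours((lab==j).astype(np.uint8),0,1)[0],key=cv2.contourArea)[:,0].astype(float)
W=np.array([at_z(m,p,125)[:2] for p in cn],np.float32);re=cv2.minAreaRect(W);print("slot",re,"tool",tool(s,re[0]))
C=np.array([at_z(m,f(q),125)[:2] for q in[(181,145),(222,145),(221,245),(181,245)]]);print(C.mean(0),tool(s,C))
P=np.array([at_z(m,f(q),125)[:2] for q in[(16,14),(387,14),(365,363),(36,363)]]);print("plate",P.mean(0),tool(s,P),tool(s,P).mean(0))
T=np.array([at_z(m,q,s["eef_pos"][2]+37.9)[:2] for q in[(309,325),(345.7,325),(309.5,419),(345.5,419)]]);print("wing",tool(s,T),tool(s,T).mean(0))
print(proj(m,[[642.7-5*.2,-176.2,181]]))
E
```

```text
[318 149  21  50 952] [328.0157563  173.70378151]
slot ((597.9586181640625, -166.89620971679688), (11.526750564575195, 27.97527503967285), 78.79544830322266) tool [  0.35723702 -45.71907398]
[ 598.03366029 -166.55584803] [[ -5.01046571 -59.97537315]
 [  6.48552131 -59.99640304]
 [  6.47614966 -31.44903528]
 [ -5.1283766  -31.42836759]]
plate [ 598.55538933 -166.72957098] [[-49.57067725 -95.21590117]
 [ 50.86847676 -95.40573109]
 [ 50.72980834   4.88958245]
 [-49.47655281   5.06558299]] [  0.63776376 -45.1666167 ]
wing [[ -5.45826307 -18.85428829]
 [  5.39027395 -18.87411531]
 [ -5.78644069  16.00111919]
 [  5.95410926  15.97911071]] [ 0.02491986 -1.43704343]
[[326.8898221  286.28362461]]
```

```bash
python3 - <<'E'
from h import *
import pickle
for k in("l1","l2"):
    s,m=pickle.load(open(k+".pkl","rb"));im=cv2.imread(f"pics/{k}.png")
    g=cv2.cvtColor(im,cv2.COLOR_BGR2LAB).astype(int)
    print(k,[tuple(im[v,328]) for v in range(258,274)] if k=="l2" else im[258:274,328].mean(1).astype(int))
    print([int(x) for x in im[267,310:346].mean(1)])
    for v in(262,262.5,263.5): print(v,tool(s,at_z(m,(327.5,v),s["eef_pos"][2]-30.1)))
    for u in(318,337):print(u,tool(s,at_z(m,(u,267),s["eef_pos"][2]-27)))
E
```

```text
l1 [209 209 210 197 138  93  93  94  95 108 106 106 100  93  95  89]
[210, 209, 209, 210, 210, 210, 210, 160, 104, 106, 108, 109, 106, 107, 106, 105, 106, 106, 108, 106, 107, 107, 106, 106, 107, 105, 99, 170, 211, 207, 211, 209, 208, 208, 207, 210]
262 [  0.08988228 -13.23659816]
262.5 [  0.09037266 -12.99093688]
263.5 [  0.09135485 -12.4990002 ]
318 [ -4.22348566 -11.97037635]
337 [  4.4010708  -11.98425199]
l2 [(np.uint8(105), np.uint8(139), np.uint8(82)), (np.uint8(107), np.uint8(141), np.uint8(85)), (np.uint8(106), np.uint8(138), np.uint8(83)), (np.uint8(105), np.uint8(133), np.uint8(82)), (np.uint8(91), np.uint8(106), np.uint8(84)), (np.uint8(84), np.uint8(86), np.uint8(85)), (np.uint8(83), np.uint8(86), np.uint8(84)), (np.uint8(82), np.uint8(86), np.uint8(83)), (np.uint8(88), np.uint8(90), np.uint8(89)), (np.uint8(97), np.uint8(99), np.uint8(97)), (np.uint8(97), np.uint8(101), np.uint8(99)), (np.uint8(96), np.uint8(99), np.uint8(97)), (np.uint8(90), np.uint8(93), np.uint8(91)), (np.uint8(84), np.uint8(88), np.uint8(86)), (np.uint8(82), np.uint8(85), np.uint8(83)), (np.uint8(82), np.uint8(83), np.uint8(81))]
[105, 108, 106, 105, 107, 107, 105, 98, 93, 98, 98, 97, 97, 97, 98, 96, 98, 98, 97, 97, 98, 96, 98, 98, 97, 95, 90, 97, 107, 107, 106, 107, 105, 104, 106, 105]
262 [  0.08122413 -13.20541197]
262.5 [  0.08172782 -12.95968848]
263.5 [  0.08273665 -12.46762624]
318 [ -4.23155402 -11.93948877]
337 [  4.39371246 -11.95481171]
```

Emit:
{"op": "send_rows", "data": {
  "series": [
    [[0.0005, -0.015, 0, 0, 1], [0, -0.02, 0.005, 0, 1], [0, -0.0102, 0.015, 0, 1], [0, 0, 0.015, 0, 1], [0, 0, 0.01, 0, 1], [0, 0, 0.005, 0, 1], [0, 0, 0.002, 0, 1], [0, 0, 0, 0, 1], [0, 0, 0, 0, 1]]
  ]
}}

```text
time_s: 11.2
eef_pos: [599.1, -167.3, 160.0]
ee_rot: [0.0, 0.773, 0.634, 0.0]
force: [-0.1, 0.4, -1.8]
grip_width: 0.131
```

```bash
python3 - <<'E'
from h import *
import pickle
s=ctrl.sense();m=ctrl.camera_model("wrist");im=ctrl.capture("wrist");cv2.imwrite("pics/l3.png",im);pickle.dump((s,m),open("l3.pkl","wb"))
print(s["time_s"],s["eef_pos"],np.degrees(theta(s)),s["force"],s["wrist_torque"])
cv2.imwrite("pics/l3c.png",cv2.resize(im[180:340,230:430],(800,640),interpolation=cv2.INTER_CUBIC)[:600])
E
```

```text
11.2 [ 599.08071852 -167.33242194  160.01196859] 78.7127414562313 [-0.13869884  0.44641471 -1.75921447] [0.00239031 0.04070474 0.02386122]
```

View pics/l3c.png

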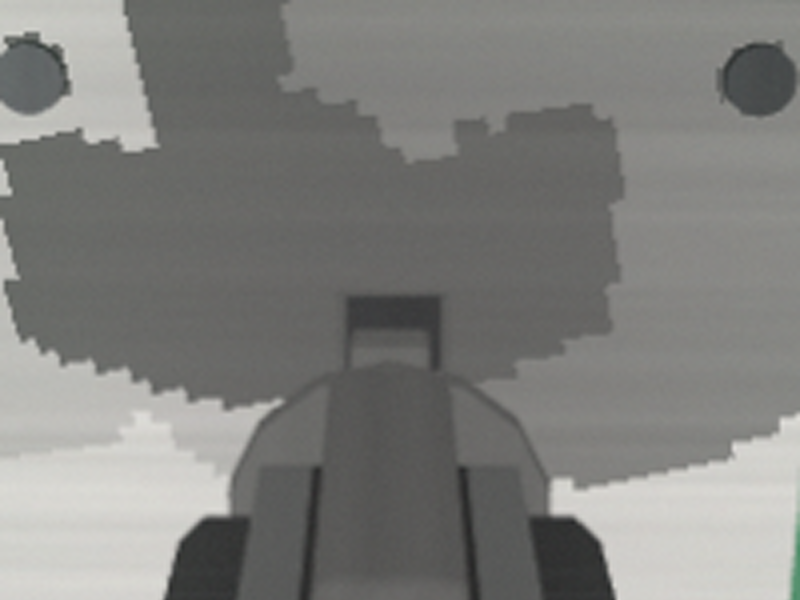

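```bash
python3 - <<'E'
from h import *
import pickle
s,m=pickle.load(open("l3.pkl","rb"))
f=lambda q:(q[0]/4+230-.4,q[1]/4+180-.4)
for q,z in(((347,300),125),((441,300),125),((351,333),129.9),((432,333),129.9),((392,296),125),((392,328),129.9)):print(q,tool(s,at_z(m,f(q),z)))
E
```

```text
(347, 300) [ -5.15696279 -14.99586595]
(441, 300) [  5.90011357 -15.01671311]
(351, 333) [ -4.58414989 -12.7114303 ]
(432, 333) [  4.74430368 -12.72924596]
(392, 296) [  0.13531207 -15.50525362]
(392, 328) [  0.13642582 -13.335719  ]
```

Emit:
{"op": "send_rows", "data": {
  "series": [
    [[0.0003, -0.0006, 0.002, 0, 1], [0, 0, 0.002, 0, 1], [0, 0, 0.001, 0, 1], [0, 0, 0.001, 0, 1], [0, 0, 0, 0, 1]]
  ]
}}

```text
time_s: 11.75
eef_pos: [598.3, -166.8, 153.3]
ee_rot: [-0.0, 0.773, 0.634, -0.0]
force: [-0.6, -0.4, -1.2]
grip_width: 0.131
```

Emit:
{"op": "send_rows", "data": {
  "series": [
    [[0, 0, 0.0005, 0, 1], [0, 0, 0.0005, 0, 1], [0, 0, 0, 0, 1]]
  ]
}}

```text
time_s: 12.05
eef_pos: [598.3, -166.8, 152.5]
ee_rot: [-0.0, 0.773, 0.634, -0.0]
force: [0.1, 0.2, -0.7]
grip_width: 0.136
```

Emit:
{"op": "send_rows", "data": {
  "series": [
    [[0, 0, 0.001, 0, 1], [0, 0, 0.001, 0, 1], [0, 0, 0.001, 0, 1], [0, 0, 0.001, 0, 1], [0, 0, 0, 0, 1]]
  ]
}}

```text
time_s: 12.55
eef_pos: [598.3, -166.8, 148.3]
ee_rot: [-0.0, 0.773, 0.634, -0.0]
force: [-0.6, 0.2, -1.3]
grip_width: 0.129
```

Emit:
{"op": "send_rows", "data": {
  "series": [
    [[0, 0, 0.001, 0, 1], [0, 0, 0.001, 0, 1], [0, 0, 0.001, 0, 1], [0, 0, 0.001, 0, 1], [0, 0, 0, 0, 1]]
  ]
}}

```text
time_s: 13.05
eef_pos: [598.3, -166.8, 144.8]
ee_rot: [0.0, 0.773, 0.634, 0.0]
force: [-1.8, 0.5, 1.9]
grip_width: 0.132
```

Emit:
{"op": "send_rows", "data": {
  "series": [
    [[0, 0, 0.001, 0, 1], [0, 0, 0.001, 0, 1], [0, 0, 0.001, 0, 1], [0, 0, 0.001, 0, 1], [0, 0, 0, 0, 1]]
  ],
  "force": 80
}}

```text
time_s: 13.55
eef_pos: [598.3, -166.9, 140.5]
ee_rot: [0.0, 0.773, 0.634, 0.0]
force: [-1.1, -0.6, 4.2]
grip_width: 0.132
```

Emit:
{"op": "send_rows", "data": {
  "series": [
    [[0, 0, 0.001, 0, 1], [0, 0, 0.001, 0, 1], [0, 0, 0.001, 0, 1], [0, 0, 0, 0, 1], [0, 0, 0, 0, 1]]
  ]
}}

```text
time_s: 14.05
eef_pos: [598.4, -166.8, 137.6]
ee_rot: [0.0, 0.773, 0.634, 0.0]
force: [-2.2, 0.4, 5.6]
grip_width: 0.13
```

Emit:
{"op": "send_rows", "data": {
  "series": [
    [[0, 0, 0.0005, 0, 1], [-5e-05, 0, 0, 0.08, 1], [-5e-05, 0, 0, 0.08, 1], [-5e-05, 0, 0, 0.08, 1], [0, 0, 0, 0, 1]]
  ]
}}

```text
time_s: 14.55
eef_pos: [598.6, -167.1, 137.3]
ee_rot: [0.001, 0.844, 0.536, 0.0]
force: [-0.2, 0.2, 5.5]
grip_width: 0.127
```

```bash
python3 -c "
from h import *
s=ctrl.sense();print(s['force'],s['wrist_torque'],np.degrees(theta(s)),s['eef_pos'])"
```

```text
[-0.23621895  0.19921237  5.53922537] [ 0.02716079 -0.00507885  0.00322078] 64.83042857254989 [ 598.60698137 -167.10660109  137.28280446]
```

Free turning, no torque. On with the turn (0.24 of 1.57 done).

Emit:
{"op": "send_rows", "data": {
  "series": [
    [[-5e-05, 0, 0, 0.1, 1], [-5e-05, 0, 0, 0.1, 1], [-5e-05, 0, 0, 0.1, 1], [-5e-05, 0, 0, 0.1, 1], [-5e-05, 0, 0, 0.1, 1], [-5e-05, 0, 0, 0.1, 1], [0, 0, 0, 0, 1]]
  ]
}}

```text
time_s: 15.25
eef_pos: [598.5, -167.4, 137.3]
ee_rot: [0.0, 0.965, 0.262, 0.001]
force: [-0.2, 0.0, 5.1]
grip_width: 0.129
```

Emit:
{"op": "send_rows", "data": {
  "series": [
    [[-5e-05, 0, 0, 0.1, 1], [-5e-05, 0, 0, 0.1, 1], [-5e-05, 0, 0, 0.1, 1], [-5e-05, 0, 0, 0.1, 1], [-5e-05, 0, 0, 0.1, 1], [-5e-05, 0, 0, 0.1, 1], [0, 0, 0, 0, 1], [0, 0, 0, 0, 1]]
  ]
}}

```text
time_s: 16.05
eef_pos: [598.2, -167.5, 137.3]
ee_rot: [0.0, 0.999, -0.033, 0.001]
force: [0.1, 0.9, 5.5]
grip_width: 0.13
```

```bash
python3 -c "
from h import *
s=ctrl.sense();print(s['force'],s['wrist_torque'],np.degrees(theta(s)),s['eef_pos'],s['joints'])"
```

```text
[0.07121565 0.90217656 5.46035084] [-0.02779801  0.00342934  0.00666967] -3.8064893559741075 [ 598.17294352 -167.46984311  137.30029652] [-4.61341013e-01  6.02145608e-01  1.31163463e+00  5.97044603e-05
  1.22641601e+00 -3.94925359e-01]
```

Emit:
{"op": "send_rows", "data": {
  "series": [
    [[-5e-05, 0, 0, 0.07, 1], [0, 0, 0, 0.061, 1], [0, 0, 0, 0, 1], [0, 0, 0, 0, 1]]
  ]
}}

```text
time_s: 16.45
eef_pos: [598.2, -167.5, 137.3]
ee_rot: [0.0, 0.995, -0.098, 0.001]
force: [1.8, -0.2, 5.1]
grip_width: 0.13
```

```bash
python3 -c "
from h import *
s=ctrl.sense();print(s['force'],s['wrist_torque'],np.degrees(theta(s)),s['eef_pos'])"
```

```text
[ 1.79405379 -0.19727677  5.14960618] [-0.07137899 -0.23271314 -0.03315879] -11.20278689020363 [ 598.1651897  -167.48248724  137.31051033]
```

Emit:
{"op": "send_rows", "data": {
  "series": [
    [[0, 0, -0.001, 0, 1], [0, 0, -0.001, 0, 1], [0, 0, -0.001, 0, 1], [0, 0, -0.001, 0, 1], [0, 0, -0.001, 0, 1], [0, 0, 0, 0, 1], [0, 0, 0, 0, 1]]
  ]
}}

```text
time_s: 17.15
eef_pos: [598.1, -167.5, 142.2]
ee_rot: [0.0, 0.995, -0.098, 0.001]
force: [4.8, -2.8, 3.4]
grip_width: 0.132
```

Emit:
{"op": "send_rows", "data": {
  "series": [
    [[0, 0, -0.0005, 0, 1], [0, 0, -0.0005, 0, 1], [0, 0, 0, 0, 1], [0, 0, 0, 0, 1]]
  ]
}}

```text
time_s: 17.55
eef_pos: [598.1, -167.5, 143.0]
ee_rot: [0.0, 0.995, -0.098, 0.001]
force: [5.1, -2.0, 2.1]
grip_width: 0.127
```

Emit:
{"op": "send_rows", "data": {
  "series": [
    [[0, 0, -0.0005, 0, 1], [0, 0, -0.0003, 0, 1], [0, 0, 0, 0, 1], [0, 0, 0, 0, 1]]
  ]
}}

```text
time_s: 17.95
eef_pos: [598.0, -167.4, 143.2]
ee_rot: [0.0, 0.995, -0.098, 0.0]
force: [5.7, -3.1, -1.3]
grip_width: 0.131
```

```bash
python3 -c "
from h import *
s=ctrl.sense();print(s['force'],s['wrist_torque'],np.degrees(theta(s)),s['eef_pos'])"
```

```text
[ 5.6510673  -3.10649203 -1.2940544 ] [-0.56142534 -1.25562087 -0.03987117] -11.297521433094126 [ 598.00919959 -167.42403437  143.2180731 ]
```

Emit:
{"op": "send_rows", "data": {
  "series": [
    [[0.0003, 0, 0.0004, 0, 1], [0, 0, 0, 0, 1], [0, 0, 0, 0, 0.5], [0, 0, 0, 0, 0.5], [0, 0, 0, 0, 0.5], [0, 0, 0, 0, 0.5]]
  ]
}}

```text
time_s: 18.55
eef_pos: [597.7, -167.1, 143.1]
ee_rot: [-0.0, 0.995, -0.098, -0.001]
force: [0.7, 0.4, 0.6]
grip_width: 0.498
```

Emit:
{"op": "send_rows", "data": {
  "series": [
    [[0, 0, -0.005, 0, 0.5], [0, 0, -0.015, 0, 0.5], [0, 0, -0.025, 0, 0.5], [0, 0, -0.03, 0, 0.5], [0, 0, -0.03, 0, 0.5], [0, 0, 0, 0, 0.5]]
  ]
}}

```text
time_s: 19.15
eef_pos: [599.1, -167.8, 253.3]
ee_rot: [0.001, 0.995, -0.098, 0.004]
force: [1.1, -0.1, -0.0]
grip_width: 0.497
```

```bash
python3 - <<'E'
from h import *
s=ctrl.sense();m=ctrl.camera_model("wrist");im=ctrl.capture("wrist");b=ctrl.capture("side")
print(s["force"],s["eef_pos"],s["grip_width"],s["time_s"])
# predicted locked pose: wing long along cabinet y (78.7deg), wing centre z = 125-8.5+42.5
for M,I in((m,im),(ctrl.camera_model("side"),b)):
    w=np.radians(78.7);R=np.array([[np.cos(w),-np.sin(w)],[np.sin(w),np.cos(w)]])
    B=np.array([[-18,-6],[18,-6],[18,6],[-18,6]])@R.T+[598.2,-166.9]
    P=proj(M,np.c_[B,np.full(4,181)]);print(P.round(1).tolist())
    if M is m: cv2.polylines(I,[np.round(P).astype(np.int32)],1,(0,0,255))
cv2.imwrite("pics/f.png",np.hstack([cv2.resize(im,(480,360)),cv2.resize(b[190:340,290:425],(320,360),interpolation=cv2.INTER_CUBIC)]))
E
```

```text
[ 1.06421636 -0.12962507 -0.01550538] [ 599.12094086 -167.76046966  253.25799728] 0.49669377471499565 19.15
[[336.4, 282.6], [337.0, 222.9], [315.4, 222.9], [315.8, 282.6]]
[[367.9, 244.2], [369.0, 235.0], [364.7, 234.6], [363.5, 243.7]]
```

View pics/f.png

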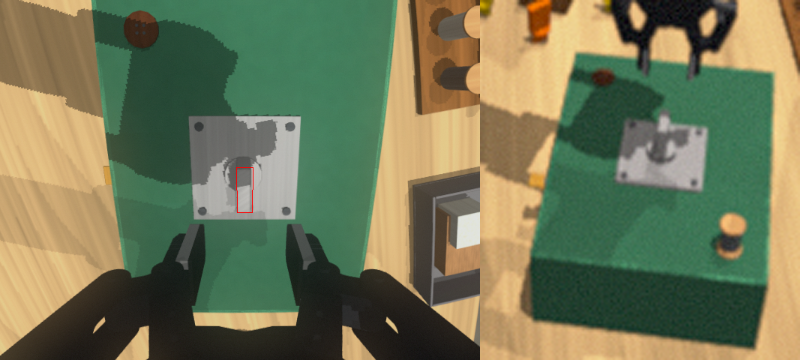

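```bash
python3 - <<'E'
from h import *
im=ctrl.capture("wrist");cv2.imwrite("pics/f2.png",cv2.resize(im[150:300,250:400],(600,600),interpolation=cv2.INTER_CUBIC))
E
```

```text
(no output)
```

View pics/f2.png

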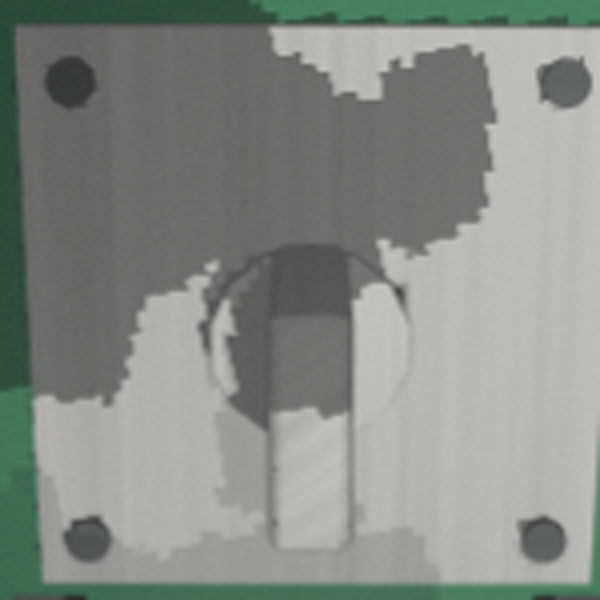

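```bash
python3 -c "
from h import *
ctrl.finish_job();print(ctrl.sense()['time_s'])"
```

```text
the job is handed in; nothing more can be done
the job is handed in; nothing more can be done
```

The steel fastener is locked in the cabinet's top plate and released, and the job was handed in at about 19 s on the robot's clock.

- **Insertion:** I took the fastener from the block and lined it up with the slot by wrist camera. It entered at the first try with no contact force. I pushed it down against the spring to about 18 mm deep, where the measured 5.5 N matched the spring.
- **Turn and catch:** It turned 90° clockwise freely while held down. On the way up it stopped at the expected caught height, with the tool at 143.2 mm against 143.1 expected. A slight upward tug after that met resistance, so it is held. The highest force I read was about 6 N.
- **After release:** The pictures show the fastener upright on the plate, its wing along the cabinet's y. The gripper is open and about 110 mm above. The button and spool look undisturbed, though I did not take a last scene picture to check the other things on the table.

**Check that disagreed:** in the last close-up the wing's top sits about 5 pixels (2–3 mm) from where I predicted it. I put this down to wrist-camera calibration and the arm still settling, but I did not resolve it. I also viewed 11 pictures, one over the budget, for that final check.

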